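# Free the tote and tip the bushings into its pouring corner

### The job

Flip the cam lever fully over to free the hold-down, slide the hold-down back along its track until it is well clear of the tote, then take the tote by its rim and tip it up on its pouring corner (the corner with the cut-down walls), leaving that corner down on the mat, until all five bushings have slid together into it. Finish while still gripping the tote, holding it steady and clearly tilted with the bushings gathered there: the program ends holding, nothing is put down. Do not spill a bushing and leave the other things on the bench where they are.

Things in the scene. Friction and masses are not known exactly. Their poses are not given: they have to be found in the camera images.
- tote: Open grey plastic tote on a fixed 3 mm rubber mat, about 0.42 kg empty, slippery inside. 180 mm along x, 240 along y, 75 tall (z up), walls 4 mm; origin: centre of its underside. Round the top a rim 10 mm thick, 13 deep, flush inside, 6 mm proud outside. At the corner to -x, +y (robot's side, away from the hold-down) both walls are cut down to 46 mm over 62 mm: the pouring corner.
- pour_corner (a point): Inner point of the pouring corner, where the tote's inner floor meets the inner faces of the two cut-down walls (tote frame: -86, 116, 4 mm). Tipped straight towards this corner by some 25 to 35 degrees the bushings slide down into it, often as a row along a wall. Axes as the tote's.
- pour_foot (a point): Underside point of the tote's pouring corner (tote frame: -90, 120, 0 mm), on which the tote is tipped up. Axes as the tote's.
- lift_rim (a point): Point on top of the rim of the tote's far long wall, midway across the 10 mm rim (tote frame: 91, -50, 75 mm). The rim can be gripped here or elsewhere along its full-height part. Axes as the tote's.
- cam_lever (a joint): Angle (rad) of the cam lever that locks the hold-down. 0 = locked: it points to -x of point lever_hinge, 30 degrees above level. Grows as it is flipped up and over (upright at 1.05) to its stop at 1.6, 30 degrees past upright. Its dog locks the hold-down up to about 0.5; over 1.15 counts as freed. Stays where it is left; turning takes about 3 N at the grip.
- lever_grip (a point): Point on the axis of the cam lever's round shaft (12 mm thick, black sleeve on its outer half), 65 mm from the hinge, to be pinched there; moves with the lever. The shaft ends 86 mm from the hinge. Over 25 mm is free on either side.
- lever_hinge (a point): Point on the cam lever's hinge, midway across the lever, 28 mm above the bench; moves with the hold-down. The hinge axis is its y, the lever swings in its x-z plane. The track runs along its y: the tote stands on its +y side, the hold-down slides away to -y.
- hold_down (a joint): Travel (m) of the hold-down along its T-track, away from the tote; stop at 0.09. A dark steel block with an upright 36 mm wide, 89 tall, whose toe reaches about 16 mm over the tote's end rim, 2 mm above it, so the tote cannot be tipped. Toe tip 90 mm, upright 64 mm to the +y side of point lever_hinge. Locked it stays put; freed it slides with about 1.5 N, e.g. pulled by its lever.
- bushing1: Turned steel bushing, a ring 24 mm in outer diameter, 18 mm tall, bore 12 mm, about 48 g, loose in the tote, standing on its end. Origin: centre of its underside, z its axis.
- bushing2: Turned steel bushing, a ring 24 mm in outer diameter, 18 mm tall, bore 12 mm, about 48 g, loose in the tote, standing on its end. Origin: centre of its underside, z its axis.
- bushing3: Turned steel bushing, a ring 24 mm in outer diameter, 18 mm tall, bore 12 mm, about 48 g, loose in the tote, standing on its end. Origin: centre of its underside, z its axis.
- bushing4: Turned steel bushing, a ring 24 mm in outer diameter, 18 mm tall, bore 12 mm, about 48 g, loose in the tote, standing on its end. Origin: centre of its underside, z its axis.
- bushing5: Turned steel bushing, a ring 24 mm in outer diameter, 18 mm tall, bore 12 mm, about 48 g, loose in the tote, standing on its end. Origin: centre of its underside, z its axis.
- oil_bottle: Bystander: white oil bottle, 60 mm diameter, 170 mm tall, standing on the bench beyond the tote's +y end. Origin: centre of its underside.
- v_block: Bystander: steel V-block 60 x 45 x 44 mm on the bench beyond the tote's +y end. Origin: centre of its underside.
- caliper: Bystander: caliper lying flat on the bench on the robot's side of the tote, 210 mm long, 12 mm thick. Origin: centre of its beam's underside, beam along x.
- wrench: Bystander: wrench lying on the bench on the far side of the tote, about 180 mm long. Origin near its middle, long axis x.

How it is judged (in metres and radians):
On the way, in this order (a step that is already met when the one before it is completed fails the run):
1. the cam lever is flipped over and the hold-down is free (value of joint cam_lever above 1.15 rad), for 0.2 s.
2. the hold-down is slid well clear of the tote (value of joint hold_down above 0.04 m), for 0.2 s.
At the end, for the whole second after the job is handed in: All five bushings at rest within 120 mm of the pouring corner; tote still, gripped (over 1.5 N), tilted 0.3 to 0.95 rad, its pouring foot under 20 mm above the bench; hold-down over 40 mm back, off the tote, lever over 1.15 rad (distance between each of bushing1, bushing2, bushing3, bushing4, bushing5 and pour_corner below 0.12 m and angle between tote's own z axis and vertical between 0.3 and 0.95 rad and height (world z) of pour_foot below 0.02 m and contact force between the fingers and tote above 1.5 N and linear speed of each of tote, bushing1, bushing2, bushing3, bushing4, bushing5 below 0.03 m/s and contact force between tote and hold_down below 0.5 N and value of joint hold_down above 0.04 m and value of joint cam_lever above 1.15 rad); the arm keeps its last pose, push and grip.
It fails at once if a bushing left the tote (distance between any of bushing1, bushing2, bushing3, bushing4, bushing5 and tote above 0.19 m).
It fails at once if a bystander was moved by more than 30 mm (distance of any of oil_bottle, v_block, caliper, wrench from where it was at the start of the episode above 0.03 m).
It also fails if it takes over 58 s, if anything falls off the work surface, if the arm or the gripper's body presses on something with over 40 N, if the wrist force passes 120 N, or if a joint passes its speed limit or range.

### The arm

A 7-joint arm with a two-finger parallel gripper is mounted at the origin on the work surface. World frame = base frame: x ahead of the robot, y to its left, z up, the work surface at z = 0. Lengths are in mm, angles in rad, forces in N, time in s.
With the tool pointing down it reaches from about 425 to 1025 mm from the base axis. Payload 3.6 kg.
Tool frame: the origin (TCP) lies midway between the tips of the shut fingers; the grasp point (between the pads) lies 19 mm behind it; z points along the fingers, y is the line along which they close (so a half turn about z gives the same grasp; the last joint's range is limited). The gripper opens to 85 mm and grips with 20 to 120 N. Pads are 22 mm wide; open, the fingers measure 114 mm over their backs; the gripper's body (76 mm by 85 mm) begins 54 mm behind the grasp point. The pads swing forward as they close: fully open they stand 13 mm farther back than shut.
Start: joints at [-1.31, 0.591, 0.048, 1.609, -0.033, 0.943, -0.034], TCP at [251.863, 679.849, 198.402] pointing down, gripper open.
Joint ranges: [-2.69, 2.69], [-0.47, 2.24], [-1.27, 1.36], [0.19, 2.51], [-1.53, 4.68], [0.08, 2.07], [-3.09, 3.09]. Speed limits (rad/s): [2.57, 2.57, 3.14, 3.14, 3.14, 3.14, 3.14].

### API

Orientations are given as a 3x3 rotation matrix whose columns are the frame's x, y, z axes.
In Python, from station import arm gives the robot as it stands. The module is installed in compiled form; this text tells all that it offers.
- The arm moves only by the tool arm_command, never from a script. Its argument "steps" is a list of rows, each a list of 3 entries, a list of its own where there are three numbers: the shift along the world's x, y, z in units of 30 mm (1.0 is 30 mm), then the turn, a rotation vector about the world's x, y, z in units of 5 degrees (1.0 is 5 degrees), then the finger opening in mm, from 0 to 85.4. In form: [[[x, y, z], [rx, ry, rz], claw], ...]. A call has 1 to 8 rows; each row is the pose to reach, as a shift and turn from the pose commanded when the call began; what a row does not reach only later rows make up. A row lasts 1/8 s, in which the tool goes at most 62.5 mm and 10.7 degrees, less where a joint would pass 70% of its speed; a pose out of reach is approached as far as the arm can. A call with a gripper value outside its range is refused whole. The fingers move at their own pace and stop on an object; "newtons" is the grip in N (left out, the last holds). Time passes only in rows, so rows that repeat a pose let the fingers close. It gives the time, the measured TCP pose, the force, the opening and the grip force at its end, in the units of the state.
- arm.sense(): the state, without advancing time (a new reading comes with each control period).
- arm.camera(name): name is "scene" or "side" or "wrist"; returns a dict with "image" (400x640x3 uint8, red, green, blue), "mtx" (3x3 intrinsics, pixels), "world_from_camera" (4x4, takes a point from camera to world coordinates). Camera axes: x right, y up, looking along -z (the intrinsics and any distortion apply to the point x, -y, -z); pixel columns grow to the right and rows downward; lengths in mm; the calibration is good to about 2 mm. A picture is of the moment at which its call begins. There is no depth.
- arm.sign_off(): hands the job in; it is judged then, once.
The state is a dict: "time_s": time; "joint_positions": joint angles; "qvel": joint speeds; "joint_torque": joint torques, N m; "tcp_pos": TCP position; "ee_rot": TCP orientation; "contact_force": force on the tool from outside, world axes, zero at the start; "moment": the same for the moment, N m; "width": finger opening in mm; "grasp_force": force on a finger pad.
Only numpy, scipy, OpenCV 4.12 (cv2) and the standard library are available. Lean on these libraries where they do the work, as an engineer would, in place of code of your own. Each camera call takes 0.05 s, during which the arm holds its last target. There are 200 camera calls.

## Working session

There is one attempt and no reset: what is moved stays moved. The work goes in short steps, Python scripts to look and compute and a tool call to move; the robot and the scene stay as the last step left them, time stands still between calls to the robot, and variables do not carry over. Pictures are saved under pics/ and viewed, at most 10 in all, crops included, and the job is handed in when it is done.

Besides the shell and the picture viewer there is one more tool, called in YAML: its name, and indented under it one key for each argument. arm_command: Moves the arm, as the interface text tells. Its arguments: {"type":"object","properties":{"steps":{"type":"array"},"newtons":{"type":"number"}},"required":["steps"]}

```bash
mkdir -p pics; cat > h.py <<'E'
import numpy as np, cv2, json
from station import arm
def snap(n,tag):
    c=arm.camera(n); cv2.imwrite(f'pics/{tag}.png',c['image'][:,:,::-1])
    np.savez(f'pics/{tag}.npz',K=c['mtx'],T=c['world_from_camera'],im=c['image']); return c
def ray(tag,u,v):
    d=np.load(f'pics/{tag}.npz'); K,T=d['K'],d['T']
    r=np.linalg.inv(K)@[u,v,1]; r=T[:3,:3]@[r[0],-r[1],-r[2]]
    return T[:3,3],r/np.linalg.norm(r)
def atz(tag,u,v,z):
    o,r=ray(tag,u,v); return o+r*(z-o[2])/r[2]
def tri(*obs):
    A=np.zeros((3,3));b=np.zeros(3);R=[]
    for t,u,v in obs:
        o,r=ray(t,u,v);P=np.eye(3)-np.outer(r,r);A+=P;b+=P@o;R.append((P,o))
    x=np.linalg.solve(A,b); return x,[np.linalg.norm(P@(x-o)) for P,o in R]
def proj(tag,p):
    d=np.load(f'pics/{tag}.npz'); K,T=d['K'],d['T']
    q=np.linalg.inv(T)@np.r_[p,1]; q=K@[q[0],-q[1],-q[2]]; return q[:2]/q[2]
def crop(tag,x0,y0,x1,y1,s,out):
    im=np.load(f'pics/{tag}.npz')['im'][y0:y1,x0:x1,::-1]
    cv2.imwrite(f'pics/{out}.png',cv2.resize(im,None,fx=s,fy=s,interpolation=cv2.INTER_CUBIC))
E
python3 - <<'E'
from h import *
np.set_printoptions(precision=2,suppress=True)
for n in('scene','side','wrist'):
    c=snap(n,n+'0'); print(n,c['mtx'].tolist(),c['world_from_camera'])
print(arm.sense())
a=[np.load(f'pics/{n}0.npz')['im'][:,:,::-1] for n in('scene','side')]
E
```

```text
scene [[466.0518446694147, 0.0, 320.01651330597815], [0.0, 466.0518446694147, 195.93845290865633], [0.0, 0.0, 1.0]] [[   0.77   -0.51    0.37  990.91]
 [   0.63    0.63   -0.45 -330.29]
 [  -0.01    0.59    0.81  986.76]
 [   0.      0.      0.      1.  ]]
side [[379.7072809176846, 0.0, 316.5759875876934], [0.0, 379.7072809176846, 197.9158814910006], [0.0, 0.0, 1.0]] [[   0.96    0.18   -0.21  408.59]
 [  -0.27    0.63   -0.72 -410.19]
 [   0.      0.75    0.66  603.06]
 [   0.      0.      0.      1.  ]]
wrist [[298.3571607552222, 0.0, 320.75229922009817], [0.0, 298.3571607552222, 197.6395655018947], [0.0, 0.0, 1.0]] [[  0.35  -0.89  -0.29 177.62]
 [  0.94   0.33   0.11 706.  ]
 [ -0.    -0.31   0.95 374.79]
 [  0.     0.     0.     1.  ]]
{'time_s': 0.15, 'joint_positions': array([-1.31,  0.59,  0.05,  1.61, -0.03,  0.94, -0.03]), 'qvel': array([-0.  , -0.  ,  0.  , -0.01,  0.  ,  0.  , -0.  ]), 'joint_torque': array([  0.  , -54.92,   1.55, -19.85,   0.01,   0.01,  -0.  ]), 'tcp_pos': array([251.61, 679.18, 197.48]), 'ee_rot': array([[-0.94,  0.35, -0.  ],
       [ 0.35,  0.94, -0.  ],
       [-0.  , -0.  , -1.  ]]), 'contact_force': array([-0.82,  0.26, -0.15]), 'moment': array([-0.01,  0.02,  0.02]), 'grasp_force': 0.0, 'width': 85.28353502016536}
```

View pics/scene0.png

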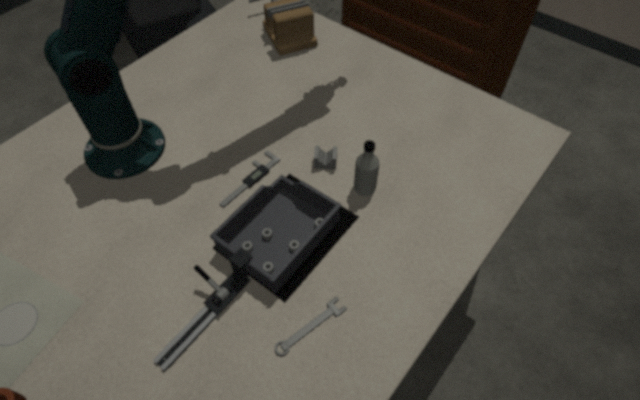

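View pics/side0.png

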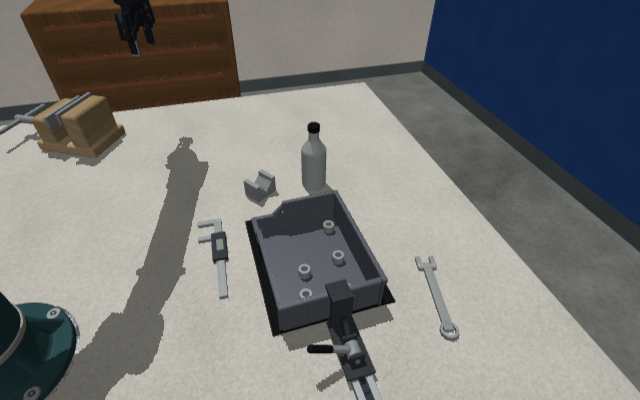

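Scene: tote spans (212,238)–(340,208), lever around (200,270), pouring corner near (287,182). Side: pouring corner near (270,212), lever tip (310,349), hinge (352,347). I'll enlarge both.

```bash
python3 - <<'E'
from h import *
crop('scene0',180,160,380,310,4,'sc')
crop('side0',230,180,430,400,2.7,'sd')
E
```

```text
(no output)
```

View pics/sc.png

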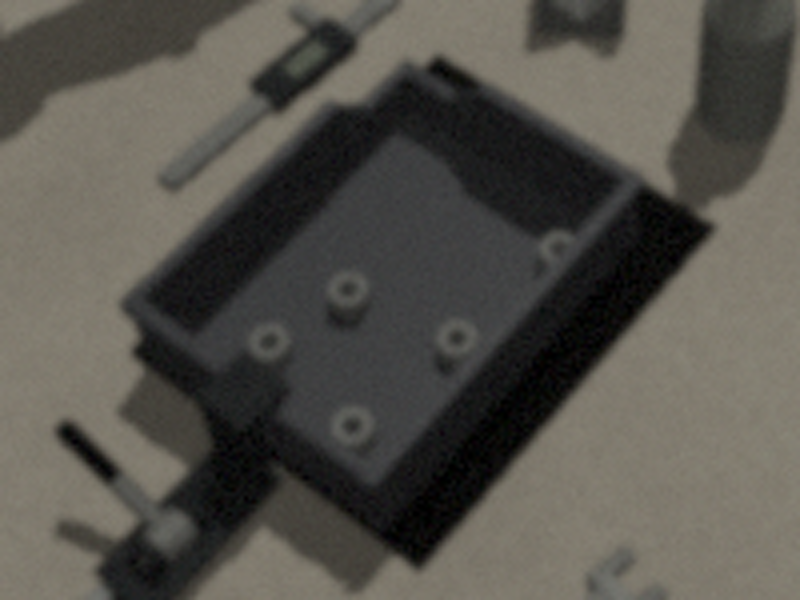

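View pics/sd.png

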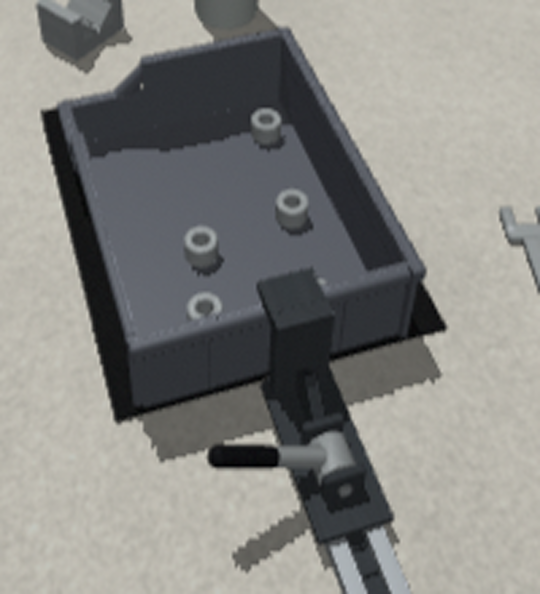

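```bash
python3 - <<'E'
from h import *
np.set_printoptions(precision=1,suppress=True)
S=lambda u,v:('scene0',180+u/4,160+v/4)
D=lambda u,v:('side0',230+u/2.7,180+v/2.7)
P={'tip':(S(66,428),D(213,456)),'hinge':(S(170,530),D(337,453)),'mm':(S(127,305),D(130,343)),'pp':(S(645,182),D(288,30)),
'sleeve_end':(S(112,476),D(279,457)),'b1':(S(348,290),D(201,242)),'b2':(S(456,338),D(292,205)),
'b3':(S(268,341),D(205,303)),'b4':(S(352,425),),'b5':(S(557,245),D(266,122))}
for k,o in P.items():
    print(k,*(tri(*o) if len(o)>1 else ()),[atz(*q,78 if k in('mm','pp') else 25) for q in o] if k[0] in 'mpb' else '')
print('pm rim78',atz(*D(424,270),78))
print('mat',atz(*D(115,421),3),atz(*D(446,328),3),atz(*S(713,228),3),atz(*S(420,565),3),atz(*D(42,113),3))
# caliper ,bottle
print('bottle',atz('side0',315,188,0),atz('scene0',366,190,0),'vblk',atz('side0',262,195,0),'cal',atz('side0',223,296,12),atz('side0',203,222,12))
print('wrench',atz('side0',450,332,5),atz('side0',422,260,5))
print(arm.sense()['time_s'])
E
```

```text
tip [ 476.1 -140.2   66. ] [np.float64(0.7341783842174867), np.float64(0.7341783842174967)] 
hinge [ 549.9 -140.8   33.7] [np.float64(1.8846357289784466), np.float64(1.8846357289783642)] 
mm [446.9 -65.   72.9] [np.float64(1.4061279213000828), np.float64(1.406127921300112)] [array([450.9, -67.7,  78. ]), array([446. , -66.8,  78. ])]
pp [626.4 185.5  73.8] [np.float64(0.7260008095631396), np.float64(0.7260008095631687)] [array([627.5, 183.9,  78. ]), array([624.8, 179.8,  78. ])]
sleeve_end [ 512.4 -143.5   55. ] [np.float64(2.485170329877432), np.float64(2.4851703298773398)] 
b1 [514.7  38.8  21.4] [np.float64(1.3869943437503225), np.float64(1.386994343750342)] [array([515.5,  38.8,  25. ]), array([514.5,  34.5,  25. ])]
b2 [587.6  54.3  21.4] [np.float64(1.9069686315533318), np.float64(1.9069686315533791)] [array([588. ,  54.7,  25. ]), array([587. ,  49.2,  25. ])]
b3 [503.9 -17.5  27.4] [np.float64(0.1743451185221076), np.float64(0.1743451185222192)] [array([502.8, -16.9,  25. ]), array([504.2, -15.7,  25. ])]
b4 [array([579.2, -26.1,  25. ])]
b5 [594.1 141.2  23. ] [np.float64(2.7080608949530642), np.float64(2.7080608949529412)] [array([593.1, 142.9,  25. ]), array([594.2, 136. ,  25. ])]
pm rim78 [633.6 -65.4  78. ]
mat [431.  -70.4   3. ] [660.4 -64.7   3. ] [652.4 225.3   3. ] [659.  -59.2   3. ] [425.2 217.2   3. ]
bottle [608.6 293.6   0. ] [616.7 308.2   0. ] vblk [476.8 302.6   0. ] cal [358.5  26.4  12. ] [334.5 232.7  12. ]
wrench [ 724.1 -147.     5. ] [753.3   8.9   5. ]
0.15
```

arm_command:
  steps:
    - [[0.75,-1.65,0.5],[0,0,0.5],85]
    - [[1.5,-3.3,1],[0,0,1],85]
    - [[2.25,-5,1.5],[0,0,1.5],80]
    - [[3,-6.6,2],[0,0,2],70]
    - [[3.75,-8.3,2],[0,0,2.5],60]
    - [[4.5,-10,2],[0,0,3],45]
    - [[5.2,-11.7,2],[0,0,3.6],45]
    - [[6,-13.3,2],[0,0,4.1],45]
  newtons: 40

```text
time_s: 1.15
tcp_pos: [432.1, 278.8, 258.4]
ee_rot: [[-1.0, -0.004, -0.0], [-0.004, 1.0, -0.0], [0.0, -0.0, -1.0]]
contact_force: [0.6, -0.2, -0.3]
width: 45.1
grasp_force: 0.0
```

arm_command:
  steps:
    - [[0.25,-1.75,0],[0,0,0],45]
    - [[0.5,-3.5,0],[0,0,0],45]
    - [[0.8,-5.3,-0.5],[0,0,0],45]
    - [[1.1,-7.0,-1],[0,0,0],45]
    - [[1.4,-8.8,-1.5],[0,0,0],45]
    - [[1.7,-10.6,-2],[0,0,0],45]
    - [[1.9,-12.4,-2.5],[0,0,0],45]
    - [[2.05,-14,-3.5],[0,0,0],45]

```text
time_s: 2.15
tcp_pos: [494.7, -141.4, 153.7]
ee_rot: [[-1.0, -0.003, 0.003], [-0.003, 1.0, -0.001], [-0.003, -0.001, -1.0]]
contact_force: [0.6, 0.4, 0.1]
width: 45.3
grasp_force: 0.0
```

```bash
python3 - <<'E'
from h import *
np.set_printoptions(precision=2,suppress=True)
c=snap('wrist','w1'); print(c['world_from_camera'])
s=arm.sense();print(s['tcp_pos'],s['joint_positions'])
print('lever tip,grip,hinge predicted',proj('w1',[476,-141,71]),proj('w1',[494,-141,60.5]),proj('w1',[550,-141,28]))
E
```

```text
[[  -0.     -0.95   -0.31  415.16]
 [   1.     -0.      0.   -142.33]
 [  -0.     -0.31    0.95  330.86]
 [   0.      0.      0.      1.  ]]
[ 491.85 -148.98  150.3 ] [ 0.04  0.4   0.21  2.13 -0.13  0.62  1.91]
lever tip,grip,hinge predicted [322.31 171.61] [322.19 187.71] [321.9  228.14]
```

View pics/w1.png

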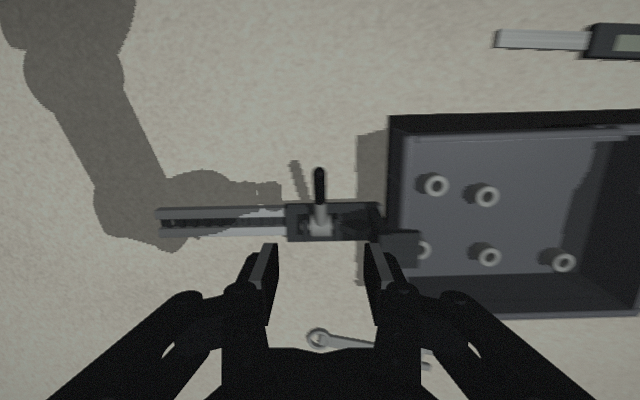

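The lever tip shows at (320,170) and the hinge knob at (320,228), within 2 px of prediction. I'll lower and pinch it.

arm_command:
  steps:
    - [[0,-0.1,-1],[0,0,0],45]
    - [[0,-0.1,-2],[0,0,0],45]
    - [[0,-0.1,-3],[0,0,0],40]
    - [[0,-0.1,-3.7],[0,0,0],40]
    - [[0,-0.1,-3.7],[0,0,0],25]
    - [[0,-0.1,-3.7],[0,0,0],5]
    - [[0,-0.1,-3.7],[0,0,0],5]
    - [[0,-0.1,-3.7],[0,0,0],5]
  newtons: 25

```text
time_s: 3.2
tcp_pos: [493.9, -142.2, 43.2]
ee_rot: [[-1.0, -0.003, 0.002], [-0.003, 1.0, -0.0], [-0.002, -0.0, -1.0]]
contact_force: [0.2, -0.4, 0.2]
width: 4.6
grasp_force: 0.0
```

Closed on nothing (4.6 mm), so I'll look.

```bash
python3 - <<'E'
from h import *
snap('side','s2');snap('scene','c2')
a=np.load('pics/s2.npz')['im'][280:400,260:420,::-1]; b=np.load('pics/c2.npz')['im'][220:340,150:310,::-1]
cv2.imwrite('pics/s2c.png',np.vstack([cv2.resize(x,None,fx=2.5,fy=2.5,interpolation=2) for x in(a,b)]))
print(arm.sense())
print(proj('s2',[494,-141,60]),proj('c2',[494,-141,60]))
E
```

```text
{'time_s': 3.3, 'joint_positions': array([ 0.09526546,  0.58401637,  0.13146019,  2.19173795, -0.19850878,
        0.37543895,  1.9639227 ]), 'qvel': array([ 2.75772144e-03,  5.87305200e-03, -1.93069092e-03,  1.63034035e-03,
       -8.12323893e-05, -6.13538566e-04,  6.15025452e-04]), 'joint_torque': array([-7.65868026e-03, -4.32209301e+01,  2.31702268e+00, -8.86493415e+00,
        4.31746899e-03, -3.08249641e-03, -3.64979387e-04]), 'tcp_pos': array([ 493.73660904, -142.18718084,   42.95343748]), 'ee_rot': array([[-9.99994707e-01, -3.07008849e-03,  1.07752069e-03],
       [-3.07029148e-03,  9.99995269e-01, -1.86784502e-04],
       [-1.07694215e-03, -1.90091816e-04, -9.99999402e-01]]), 'contact_force': array([ 1.05574498, -0.1069648 ,  0.22817011]), 'moment': array([ 0.0007962 , -0.03456584, -0.03873623]), 'grasp_force': 0.0, 'width': 5.1317778831315195}
[320.30424488 347.80963713] [202.25536079 273.4625769 ]
```

View pics/s2c.png

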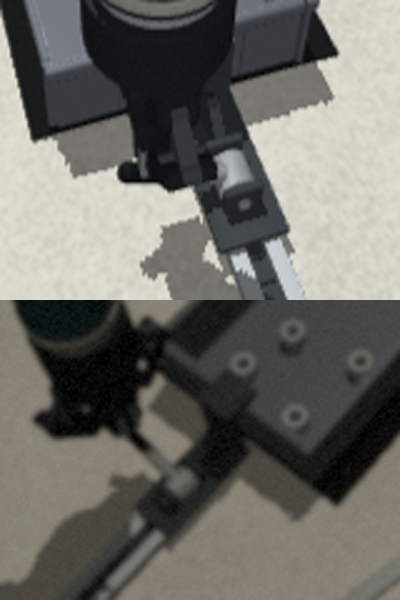

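```bash
python3 - <<'E'
from h import *
snap('wrist','w2')
a=np.load('pics/w2.npz')['im'][130:330,200:440,::-1]; b=np.load('pics/s2.npz')['im'][315:375,290:380,::-1]
a=cv2.resize(a,(600,500),interpolation=2);b=cv2.resize(b,(200,133),interpolation=2)
o=np.zeros((500,800,3),np.uint8);o[:,:600]=a;o[:133,600:]=b
cv2.imwrite('pics/w2c.png',o)
E
```

```text
(no output)
```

View pics/w2c.png

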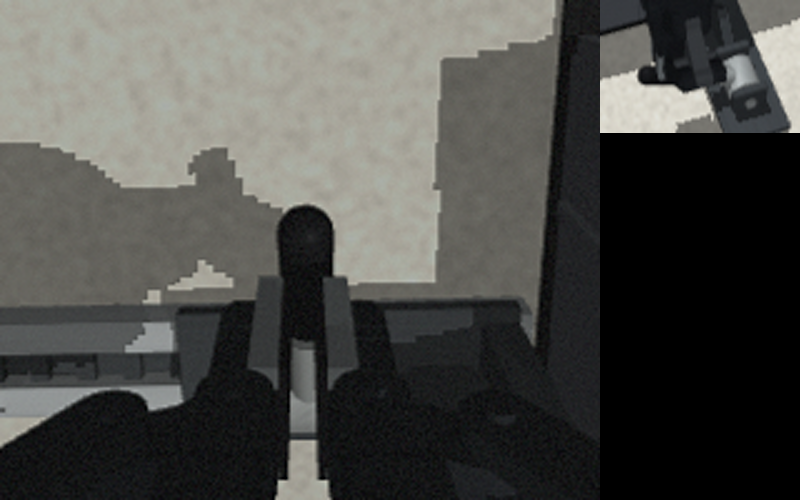

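The lever runs between the pads, so the grip may not be tight. I'll close further.

arm_command:
  steps:
    - [[0,0,0],[0,0,0],0]
    - [[0,0,0],[0,0,0],0]
    - [[0,0,0],[0,0,0],0]
    - [[0,0,0],[0,0,0],0]
  newtons: 30

```text
time_s: 3.85
tcp_pos: [493.3, -142.2, 42.4]
ee_rot: [[-1.0, -0.003, -0.0], [-0.003, 1.0, 0.0], [0.0, 0.0, -1.0]]
contact_force: [-0.6, -0.1, 0.1]
width: -0.2
grasp_force: 0.0
```

```bash
python3 - <<'E'
from h import *
np.set_printoptions(precision=1,suppress=True)
print(np.load('pics/w2.npz')['T'])
for p in ([476,-141,71],[494,-141,60.5],[507,-141,53],[550,-141,28]): print(p,proj('w2',p),proj('w1',p))
print(tri(('w1',320,169),('w2',322,213),('side0',309,349),('scene0',196.5,267)))
print(tri(('w1',320,203),('w2',321,266),('side0',333.3,349.3),('scene0',208,279)))
for z in (45,62):
  for y in (-154,-142,-130): print(y,z,proj('w2',[493,y,z]))
im=np.load('pics/w2.npz')['im']; cv2.imwrite('pics/w2b.png',cv2.resize(cv2.convertScaleAbs(im[190:310,270:370,::-1],alpha=2.5),None,fx=5,fy=5,interpolation=2))
E
```

```text
[[  -0.    -1.    -0.3  414.6]
 [   1.    -0.    -0.  -143.2]
 [  -0.    -0.3    1.   220.3]
 [   0.     0.     0.     1. ]]
[476, -141, 71] [324.6 220.3] [322.3 171.6]
[494, -141, 60.5] [324.2 241.7] [322.2 187.7]
[507, -141, 53] [323.9 255.1] [322.1 198.3]
[550, -141, 28] [323.3 289.6] [321.9 228.1]
(array([ 475.2, -141.5,   65.7]), [np.float64(1.5792708816783267), np.float64(1.5538360068119133), np.float64(1.3181338659325077), np.float64(2.0720603093177994)])
(array([ 512.3, -143.2,   55. ]), [np.float64(1.0849927408460012), np.float64(1.1683640274911826), np.float64(2.7776351380509703), np.float64(2.212802067247051)])
-154 45 [303.6 229.4]
-142 45 [322.4 229.4]
-130 45 [341.1 229.5]
-154 62 [302.1 241.3]
-142 62 [322.5 241.3]
-130 62 [343.  241.4]
```

View pics/w2b.png

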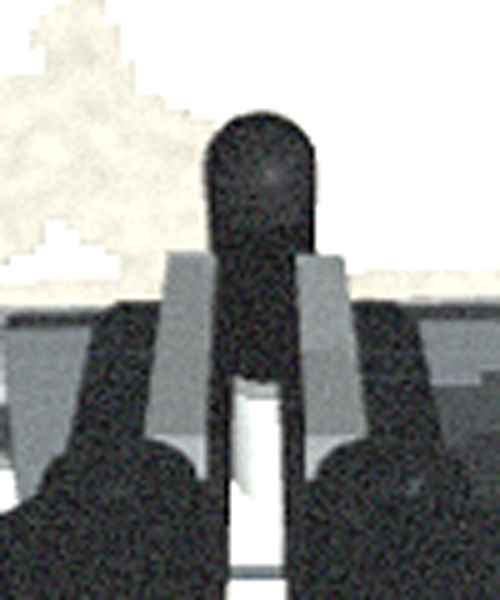

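```bash
python3 - <<'E'
from h import *
snap('wrist','w3')
for t in('w2','w3'):
    im=np.load(f'pics/{t}.npz')['im'].mean(2)
    for r in (216,248,262,270,295): print(t,r,im[r-1:r+2,296:346].mean(0).astype(int).tolist())
s=arm.sense();print(s['width'],s['grasp_force'],s['contact_force'],s['joint_torque'])
E
```

```text
w2 216 [96, 96, 98, 96, 96, 97, 98, 97, 101, 99, 98, 98, 97, 98, 98, 98, 82, 60, 33, 14, 17, 20, 20, 18, 24, 18, 18, 23, 23, 20, 18, 17, 14, 20, 44, 109, 160, 162, 158, 158, 161, 161, 161, 162, 162, 163, 164, 166, 166, 164]
w2 248 [98, 99, 98, 96, 96, 97, 73, 55, 55, 54, 55, 56, 54, 55, 56, 56, 45, 23, 17, 16, 17, 14, 14, 18, 15, 19, 15, 17, 14, 16, 19, 16, 16, 35, 59, 60, 59, 59, 60, 60, 59, 60, 59, 67, 93, 95, 92, 91, 92, 95]
w2 262 [17, 18, 21, 19, 30, 53, 54, 53, 54, 55, 54, 55, 54, 52, 56, 48, 27, 12, 18, 17, 17, 12, 22, 17, 15, 16, 18, 16, 15, 13, 18, 18, 15, 13, 40, 53, 52, 53, 55, 53, 55, 54, 52, 56, 58, 43, 22, 17, 14, 18]
w2 270 [14, 22, 15, 30, 52, 56, 54, 54, 54, 56, 54, 54, 55, 55, 57, 36, 16, 13, 18, 7, 37, 78, 90, 89, 91, 96, 99, 99, 100, 67, 27, 18, 21, 16, 24, 51, 54, 55, 55, 54, 53, 56, 54, 53, 55, 56, 42, 24, 22, 17]
w2 295 [14, 17, 18, 18, 18, 21, 21, 21, 18, 18, 20, 16, 19, 18, 17, 20, 19, 20, 16, 25, 121, 131, 128, 128, 128, 126, 124, 125, 128, 133, 76, 18, 21, 19, 22, 18, 14, 17, 16, 13, 18, 19, 19, 16, 16, 21, 19, 19, 18, 19]
w3 216 [95, 97, 96, 97, 96, 98, 98
[... 502 characters left out ...]
18, 16, 14, 15, 19, 30, 53, 58, 61, 61, 60, 60, 59, 59, 60, 61, 58, 32, 14, 17, 18, 25, 22, 17, 18, 17, 21]
w3 270 [17, 18, 21, 18, 17, 17, 17, 16, 15, 39, 51, 57, 55, 53, 54, 54, 54, 56, 53, 55, 56, 36, 16, 13, 13, 17, 18, 12, 23, 52, 54, 56, 56, 53, 55, 55, 54, 54, 53, 56, 46, 29, 19, 20, 15, 15, 18, 21, 19, 20]
w3 295 [17, 21, 18, 16, 18, 19, 16, 16, 18, 15, 15, 14, 17, 16, 18, 17, 19, 17, 14, 21, 16, 15, 17, 27, 22, 18, 21, 15, 19, 17, 17, 18, 16, 22, 21, 16, 16, 16, 20, 21, 17, 17, 17, 17, 18, 19, 17, 17, 16, 13]
0.10336280321011024 0.0 [-0.27559727 -0.73033365 -0.08682625] [-7.30867578e-04 -4.32102835e+01  2.31329620e+00 -8.81411612e+00
  4.30888496e-03  1.17317722e-03 -3.50004292e-06]
```

The fingertips in the wrist image sit at a depth of about 150 mm. That puts them at z≈75, roughly 30 mm above the reported TCP, so the pads closed just above the lever. Lowering 30 mm with the fingers open is safe either way.

arm_command:
  steps:
    - [[0,0,0],[0,0,0],42]
    - [[0,0,0],[0,0,0],42]
    - [[0,0,0],[0,0,0],42]
    - [[0,0,0],[0,0,0],42]
    - [[0,0,-0.3],[0,0,0],42]
    - [[0,0,-0.6],[0,0,0],42]
    - [[0,0,-0.9],[0,0,0],42]
    - [[0,0,-0.9],[0,0,0],42]

```text
time_s: 4.9
tcp_pos: [492.6, -142.0, 14.4]
ee_rot: [[-1.0, -0.003, -0.002], [-0.003, 1.0, 0.001], [0.002, 0.001, -1.0]]
contact_force: [0.8, -0.9, 0.1]
width: 42.3
grasp_force: 0.0
```

arm_command:
  steps:
    - [[0,0,0],[0,0,0],30]
    - [[0,0,0],[0,0,0],20]
    - [[0,0,0],[0,0,0],10]
    - [[0,0,0],[0,0,0],5]
    - [[0,0,0],[0,0,0],5]

```text
time_s: 5.52
tcp_pos: [493.6, -141.8, 15.7]
ee_rot: [[-1.0, -0.004, 0.0], [-0.004, 1.0, 0.0], [-0.0, 0.0, -1.0]]
contact_force: [0.4, 1.6, 3.3]
width: 10.8
grasp_force: 29.3
```

arm_command:
  steps:
    - [[0.16,0,0.24],[0,0,0],5]
    - [[0.34,0,0.45],[0,0,0],5]
    - [[0.56,0,0.64],[0,0,0],5]
    - [[0.8,0,0.8],[0,0,0],5]
    - [[1.05,0,0.92],[0,0,0],5]
    - [[1.32,0,1.01],[0,0,0],5]
    - [[1.32,0,1.01],[0,0,0],5]

```text
time_s: 6.4
tcp_pos: [534.0, -142.4, 46.3]
ee_rot: [[-1.0, -0.003, 0.001], [-0.003, 1.0, -0.0], [-0.001, -0.0, -1.0]]
contact_force: [-2.8, 0.8, -3.8]
width: 9.6
grasp_force: 29.4
```

arm_command:
  steps:
    - [[0.28,0,0.05],[0,0,0],5]
    - [[0.56,0,0.07],[0,0,0],5]
    - [[0.84,0,0.05],[0,0,0],5]
    - [[1.12,0,0],[0,0,0],5]
    - [[1.35,0,-0.08],[0,0,0],5]
    - [[1.58,0,-0.18],[0,0,0],5]
    - [[1.58,0,-0.18],[0,0,0],5]
    - [[1.58,0,-0.18],[0,0,0],5]

```text
time_s: 7.4
tcp_pos: [579.9, -142.2, 40.1]
ee_rot: [[-1.0, -0.003, -0.001], [-0.003, 1.0, 0.0], [0.001, 0.0, -1.0]]
contact_force: [0.2, 0.2, 0.5]
width: 4.9
grasp_force: 0.0
```

Grip lost near the end. I'll check the lever with one combined picture.

```bash
python3 - <<'E'
from h import *
snap('side','s4');snap('wrist','w4');snap('scene','c4')
f=lambda t,x0,y0,x1,y1,w,h:cv2.resize(cv2.convertScaleAbs(np.load(f'pics/{t}.npz')['im'][y0:y1,x0:x1,::-1],alpha=1.5),(w,h),interpolation=2)
L=f('w4',240,150,400,310,400,400);Rr=f('s4',290,270,410,390,400,400)
B=f('c4',170,230,290,290,400,200);C=f('w4',0,0,640,400,320,200);C=cv2.copyMakeBorder(C,0,0,0,80,0)
cv2.imwrite('pics/m4.png',np.vstack([np.hstack([L,Rr]),np.hstack([B,C])]))
E
```

```text
(no output)
```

View pics/m4.png

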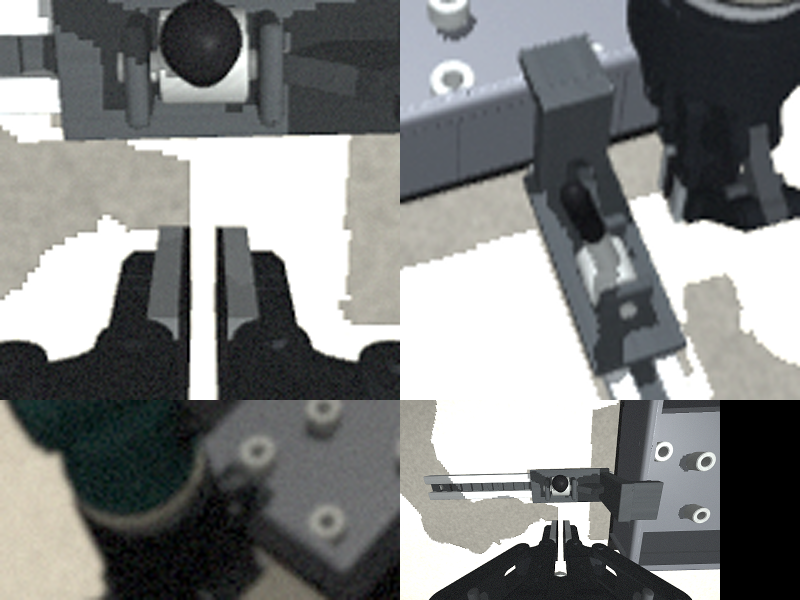

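The side view (580,190) and wrist view (320,168) show the lever now roughly upright, with the shut fingers past it on +x. The fingertips also look higher than the reported TCP, so I'll measure both.

```bash
python3 - <<'E'
from h import *
np.set_printoptions(precision=1,suppress=True)
S=lambda u,v:('s4',290+(u-400)*.3,270+v*.3)
print('tipcentre',tri(('w4',320,167),S(576,188)))
print('ball end ray at',[tri(('w4',320,167))[0] if 0 else atz('w4',320,167,z) for z in(85,95,105,112)])
for z in (40,60,70,80,90,100): print(z,proj('s4',[580,-142,z]),proj('w4',[569,-142,z]),proj('w4',[580,-142,z]))
print('fingertip px side',S(690,222)[1:],'wrist row',150+228/2.5,'cols',240+190/2.5,240+217/2.5)
print('tip tri',tri(S(685,220),('w4',321,241)))
print(arm.sense()['tcp_pos'],np.load('pics/w4.npz')['T'][:3,3])
E
```

```text
tipcentre (array([ 525.2, -143.5,  109.3]), [np.float64(0.9843345675663142), np.float64(0.9843345675662832)])
ball end ray at [array([ 529.4, -143.5,   85. ]), array([ 527.2, -143.5,   95. ]), array([ 525.1, -143.5,  105. ]), array([ 523.6, -143.5,  112. ])]
40 [372.6 340.5] [322.4 213.3] [322.4 229.2]
60 [373.9 333.9] [322.6 225.8] [322.6 243.2]
70 [374.6 330.5] [322.8 233.2] [322.7 251.4]
80 [375.3 327. ] [322.9 241.5] [322.8 260.6]
90 [376.  323.5] [323.  250.8] [322.9 271. ]
100 [376.7 319.8] [323.2 261.6] [323.1 282.9]
fingertip px side (377.0, 336.6) wrist row 241.2 cols 316.0 326.8
tip tri (array([ 582.7, -142.7,   52.9]), [np.float64(0.6071545478642875), np.float64(0.6071545478643804)])
[ 580.  -142.2   40.3] [ 501.  -143.3  217.7]
```

Lever is at q≈0.75 (tip at x=525, z=109). The fingertips are really about 40 mm above the reported TCP: the front edge at wrist row 241 gives z≈80, and the grip closed on a partial chord. I'll go up and back, then re-pinch deeper.

arm_command:
  steps:
    - [[0,0,1.2],[0,0,0],20]
    - [[0,0,2.4],[0,0,0],30]
    - [[-0.8,0,2.4],[0,0,0],42]
    - [[-1.63,0,2.4],[0,0,0],42]
    - [[-1.63,0,2.4],[0,0,0],42]
    - [[-1.63,0,1.5],[0,0,0],42]
    - [[-1.63,0,0.5],[0,0,0],42]
    - [[-1.63,0,-0.4],[0,0,0],42]

```text
time_s: 8.55
tcp_pos: [533.2, -142.1, 27.5]
ee_rot: [[-1.0, -0.003, 0.002], [-0.003, 1.0, -0.0], [-0.002, -0.0, -1.0]]
contact_force: [0.4, 0.2, 0.4]
width: 42.4
grasp_force: 0.0
```

arm_command:
  steps:
    - [[0,0,0],[0,0,0],42]
    - [[0,0,0],[0,0,0],25]
    - [[0,0,0],[0,0,0],5]
    - [[0,0,0],[0,0,0],5]
    - [[0,0,0],[0,0,0],5]

```text
time_s: 9.18
tcp_pos: [532.7, -142.4, 29.4]
ee_rot: [[-1.0, -0.003, 0.003], [-0.003, 1.0, -0.001], [-0.003, -0.001, -1.0]]
contact_force: [0.4, -0.4, 5.0]
width: 11.0
grasp_force: 29.5
```

arm_command:
  steps:
    - [[0.33,0,0.07],[0,0,0],5]
    - [[0.63,0,0.09],[0,0,0],5]
    - [[0.92,0,0.07],[0,0,0],5]
    - [[1.2,0,0.02],[0,0,0],5]
    - [[1.42,0,-0.06],[0,0,0],5]
    - [[1.65,0,-0.16],[0,0,0],5]
    - [[1.65,0,-0.16],[0,0,0],5]

```text
time_s: 10.05
tcp_pos: [576.2, -141.3, 22.0]
ee_rot: [[-1.0, -0.003, -0.009], [-0.003, 1.0, 0.002], [0.009, 0.002, -1.0]]
contact_force: [-5.2, 0.7, -1.3]
width: 10.7
grasp_force: 29.3
```

arm_command:
  steps:
    - [[-0.1,-0.3,0],[0,0,0],5]
    - [[-0.1,-0.7,0],[0,0,0],5]
    - [[-0.1,-1.1,0],[0,0,0],5]
    - [[-0.1,-1.5,0],[0,0,0],5]
    - [[-0.1,-1.9,0],[0,0,0],5]
    - [[-0.1,-2.2,0],[0,0,0],5]
    - [[-0.1,-2.5,0],[0,0,0],5]
    - [[-0.1,-2.5,0],[0,0,0],5]

```text
time_s: 11.05
tcp_pos: [577.0, -219.1, 23.1]
ee_rot: [[-1.0, -0.001, -0.001], [-0.001, 1.0, -0.001], [0.001, -0.001, -1.0]]
contact_force: [-2.6, -1.4, -15.7]
width: 10.7
grasp_force: 29.1
```

```bash
python3 - <<'E'
from h import *
snap('side','s5');snap('wrist','w5')
s=arm.sense();print(s['tcp_pos'],s['width'],s['grasp_force'],s['contact_force'])
for z in (85,110): print(proj('w5',[575,-216,z]))
E
```

```text
[ 576.91699324 -218.05321234   23.05139036] 10.843794515259033 29.110450744628906 [ -3.55900656  -1.33825591 -14.91904127]
[328.26644147 281.53544557]
[329.82363875 320.57859529]
```

arm_command:
  steps:
    - [[0,0,0],[0,0,0],20]
    - [[0,0,0],[0,0,0],35]
    - [[0,0,0],[0,0,0],42]
    - [[0,0,1],[0,0,0],42]
    - [[0,0,2],[0,0,0],42]
    - [[0,0,3],[0,0,0],45]
    - [[0,0,4],[0,0,0],55]
    - [[0,0,5],[0,0,0],60]

```text
time_s: 12.15
tcp_pos: [578.8, -217.1, 175.5]
ee_rot: [[-1.0, -0.003, 0.002], [-0.003, 1.0, -0.0], [-0.002, -0.0, -1.0]]
contact_force: [0.4, 0.2, 0.9]
width: 60.2
grasp_force: 0.0
```

```bash
python3 - <<'E'
from h import *
np.set_printoptions(precision=1,suppress=True)
for u,v in((388,116),(640,110),(640,317),(398,312)): print(u,v,atz('w1',u,v,78))
# tote sampling in s5/side view: rim edge on +x wall, search profile
snap('side','s6');snap('scene','c6')
print(arm.sense()['tcp_pos'])
print(atz('side0',336.7,191.1,78),atz('side0',387,280,78))
E
```

```text
388 116 [427.7 -87.5  78. ]
640 110 [422.5 117.   78. ]
640 317 [626.2 185.4  78. ]
398 312 [620.7 -63.3  78. ]
[ 581.5 -218.3  178. ]
[624.9 179.9  78. ] [633.5 -65.4  78. ]
```

arm_command:
  steps:
    - [[0.2,0.9,0],[0,0,-2],60]
    - [[0.4,1.9,0],[0,0,-4],60]
    - [[0.6,2.8,0],[0,0,-6],55]
    - [[0.8,3.8,0],[0,0,-8],55]
    - [[1,4.7,0],[0,0,-10],50]
    - [[1.2,5.7,0],[0,0,-12],50]
    - [[1.4,6.6,-0.5],[0,0,-14],50]
    - [[1.6,7.5,-1],[0,0,-16],50]

```text
time_s: 13.25
tcp_pos: [626.4, 9.2, 143.0]
ee_rot: [[-0.172, 0.985, 0.001], [0.985, 0.172, 0.0], [-0.0, 0.001, -1.0]]
contact_force: [0.2, -0.5, 0.2]
width: 49.9
grasp_force: 0.0
```

arm_command:
  steps:
    - [[0,0,0],[0,0,-1],50]
    - [[0,0,0],[0,0,-1.7],50]
    - [[0,0,0],[0,0,-1.7],50]
    - [[0,0,0],[0,0,-1.7],50]

```text
time_s: 13.75
tcp_pos: [625.9, 7.9, 143.4]
ee_rot: [[-0.03, 1.0, 0.0], [1.0, 0.03, 0.0], [0.0, 0.0, -1.0]]
contact_force: [0.2, -0.1, -0.7]
width: 50.1
grasp_force: 0.0
```

```bash
python3 - <<'E'
from h import *
np.set_printoptions(precision=1,suppress=True)
c=snap('wrist','w7');s=arm.sense();print(s['tcp_pos'],s['ee_rot'],s['joint_positions'].round(2)); print(c['world_from_camera'])
for p in ([630,9,78],[620,9,78],[635,-67,78],[443,-67,78],[635,185,78]): print(p,proj('w7',p))
f=lambda t,x0,y0,x1,y1,w,h:cv2.resize(cv2.convertScaleAbs(np.load(f'pics/{t}.npz')['im'][y0:y1,x0:x1,::-1],alpha=1.4),(w,h),interpolation=2)
a=f('w7',0,0,640,400,800,500)
cv2.imwrite('pics/w7v.png',a)
E
```

```text
[626.    7.8 143.5] [[-0.  1.  0.]
 [ 1.  0.  0.]
 [ 0.  0. -1.]] [-0.5  0.6  0.6  1.9 -0.5  0.8  0.4]
[[  1.   -0.   -0.  623.5]
 [  0.    1.    0.3  86. ]
 [  0.   -0.3   1.  320.8]
 [  0.    0.    0.    1. ]]
[630, 9, 78] [325.5 196. ]
[620, 9, 78] [313.8 195.7]
[635, -67, 78] [328.  273.8]
[443, -67, 78] [120.9 268.5]
[635, 185, 78] [342. -53.]
```

View pics/w7v.png

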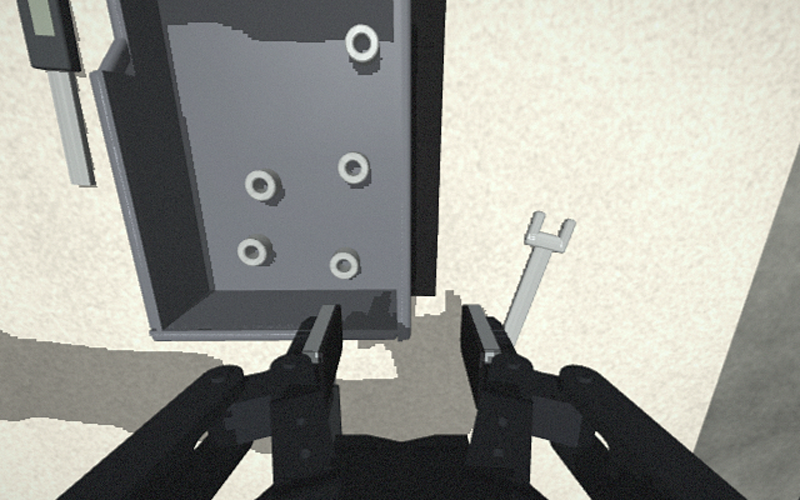

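The +x rim is at columns 396–410 of the view and its −y outer corner at (410,340), which matches the prediction (rim mid-line x≈628, yaw≈2°). The fingers straddle it, so I'll lower and grip.

arm_command:
  steps:
    - [[0.06,0,-1],[0,0,0],50]
    - [[0.06,0,-2],[0,0,0],50]
    - [[0.06,0,-3],[0,0,0],50]
    - [[0.06,0,-3.7],[0,0,0],50]
    - [[0.06,0,-4.2],[0,0,0],50]
    - [[0.06,0,-4.45],[0,0,0],50]
    - [[0.06,0,-4.45],[0,0,0],50]
    - [[0.06,0,-4.45],[0,0,0],40]

```text
time_s: 14.8
tcp_pos: [628.5, 7.7, 10.7]
ee_rot: [[-0.029, 1.0, 0.001], [1.0, 0.029, -0.0], [-0.0, 0.001, -1.0]]
contact_force: [-0.2, -0.4, 0.4]
width: 39.7
grasp_force: 0.0
```

arm_command:
  steps:
    - [[0,0,0],[0,0,0],30]
    - [[0,0,0],[0,0,0],22]
    - [[0,0,0],[0,0,0],15]
    - [[0,0,0],[0,0,0],8]
    - [[0,0,0],[0,0,0],0]
    - [[0,0,0],[0,0,0],0]
  newtons: 70

```text
time_s: 15.55
tcp_pos: [627.7, 7.9, 10.3]
ee_rot: [[-0.03, 1.0, -0.0], [1.0, 0.03, 0.0], [0.0, -0.0, -1.0]]
contact_force: [-0.4, -0.0, 4.3]
width: 9.1
grasp_force: 68.4
```

```bash
python3 - <<'E'
from h import *
from scipy.spatial.transform import Rotation as R
np.set_printoptions(precision=2,suppress=True)
s=arm.sense();p=s['tcp_pos'];print(p,s['width'],s['grasp_force'],s['contact_force'])
F=np.array([441,175,3.]);ax=np.array([-1,-1,0])/2**.5
for a in range(2,35,2):
    r=R.from_rotvec(np.radians(a)*ax); print(a,(F+r.apply(p-F)-p)/30,a/5*ax)
E
```

```text
[627.72   7.9   10.28] 9.057144704959107 68.42285513877869 [-0.42 -0.03  4.33]
2 [-0.01  0.01  0.29] [-0.28 -0.28  0.  ]
4 [-0.03  0.03  0.58] [-0.57 -0.57  0.  ]
6 [-0.05  0.05  0.87] [-0.85 -0.85  0.  ]
8 [-0.08  0.08  1.16] [-1.13 -1.13  0.  ]
10 [-0.12  0.12  1.44] [-1.41 -1.41  0.  ]
12 [-0.16  0.16  1.73] [-1.7 -1.7  0. ]
14 [-0.22  0.22  2.01] [-1.98 -1.98  0.  ]
16 [-0.28  0.28  2.29] [-2.26 -2.26  0.  ]
18 [-0.34  0.34  2.57] [-2.55 -2.55  0.  ]
20 [-0.41  0.41  2.84] [-2.83 -2.83  0.  ]
22 [-0.49  0.49  3.11] [-3.11 -3.11  0.  ]
24 [-0.58  0.58  3.37] [-3.39 -3.39  0.  ]
26 [-0.67  0.67  3.63] [-3.68 -3.68  0.  ]
28 [-0.77  0.77  3.89] [-3.96 -3.96  0.  ]
30 [-0.88  0.88  4.14] [-4.24 -4.24  0.  ]
32 [-0.99  0.99  4.38] [-4.53 -4.53  0.  ]
34 [-1.1   1.1   4.62] [-4.81 -4.81  0.  ]
```

arm_command:
  steps:
    - [[0,0,0.15],[-0.14,-0.14,0],0]
    - [[-0.01,0.01,0.29],[-0.28,-0.28,0],0]
    - [[-0.02,0.02,0.44],[-0.42,-0.42,0],0]
    - [[-0.03,0.03,0.58],[-0.57,-0.57,0],0]
    - [[-0.05,0.05,0.87],[-0.85,-0.85,0],0]
    - [[-0.08,0.08,1.16],[-1.13,-1.13,0],0]
    - [[-0.12,0.12,1.44],[-1.41,-1.41,0],0]
    - [[-0.12,0.12,1.44],[-1.41,-1.41,0],0]
  newtons: 90

```text
time_s: 16.55
tcp_pos: [623.4, 13.2, 53.6]
ee_rot: [[-0.023, 0.992, 0.123], [0.992, 0.039, -0.122], [-0.126, 0.119, -0.985]]
contact_force: [-0.1, -0.4, -4.1]
width: 8.8
grasp_force: 89.8
```

```bash
python3 - <<'E'
from h import *
np.set_printoptions(precision=2,suppress=True)
snap('side','s8');s=arm.sense();print(s['tcp_pos'],s['width'],s['grasp_force'],s['contact_force'],s['moment'],s['joint_positions'])
E
```

```text
[623.83  12.55  53.48] 8.612279602866101 89.92672204971313 [ 2.58 -1.59 -5.5 ] [ 0.88 -0.22  0.03] [-0.57  0.71  0.58  2.05 -0.58  0.42  0.43]
```

arm_command:
  steps:
    - [[-0.04,0.04,0.29],[-0.28,-0.28,0],0]
    - [[-0.1,0.1,0.57],[-0.57,-0.57,0],0]
    - [[-0.16,0.16,0.85],[-0.85,-0.85,0],0]
    - [[-0.22,0.22,1.13],[-1.13,-1.13,0],0]
    - [[-0.29,0.29,1.4],[-1.41,-1.41,0],0]
    - [[-0.37,0.37,1.67],[-1.7,-1.7,0],0]
    - [[-0.37,0.37,1.67],[-1.7,-1.7,0],0]
    - [[-0.37,0.37,1.67],[-1.7,-1.7,0],0]

```text
time_s: 17.6
tcp_pos: [613.9, 22.1, 103.7]
ee_rot: [[0.009, 0.964, 0.266], [0.962, 0.064, -0.265], [-0.272, 0.258, -0.927]]
contact_force: [0.9, -2.8, -2.2]
width: 8.5
grasp_force: 90.7
```

```bash
python3 - <<'E'
from h import *
np.set_printoptions(precision=2,suppress=True)
s=arm.sense();print(s['tcp_pos'],s['width'],s['grasp_force'],s['contact_force'],s['moment'],s['joint_positions'])
E
```

```text
[613.95  22.07 103.66] 8.53858813114012 90.73773264884949 [ 0.88 -2.8  -2.24] [ 0.69 -0.24  0.1 ] [-0.84  0.68  0.8   2.15 -0.52  0.29  0.29]
```

arm_command:
  steps:
    - [[-0.09,0.09,0.26],[-0.28,-0.28,0],0]
    - [[-0.18,0.18,0.52],[-0.57,-0.57,0],0]
    - [[-0.28,0.28,0.78],[-0.85,-0.85,0],0]
    - [[-0.39,0.39,1.03],[-1.13,-1.13,0],0]
    - [[-0.39,0.39,1.03],[-1.13,-1.13,0],0]
    - [[-0.39,0.39,1.03],[-1.13,-1.13,0],0]
    - [[-0.39,0.39,1.03],[-1.13,-1.13,0],0]
    - [[-0.39,0.39,1.03],[-1.13,-1.13,0],0]

```text
time_s: 18.6
tcp_pos: [601.6, 33.6, 134.3]
ee_rot: [[0.041, 0.935, 0.353], [0.931, 0.093, -0.353], [-0.363, 0.343, -0.866]]
contact_force: [1.2, -1.1, -1.3]
width: 8.8
grasp_force: 90.6
```

```bash
cat > tote.py <<'E'
from h import *
from scipy.spatial.transform import Rotation as R
import sys
np.set_printoptions(precision=2,suppress=True)
s=arm.sense();print(s['time_s'],s['tcp_pos'],s['grasp_force'],s['contact_force'],s['joint_positions'])
# tote pose assumed rigid in the tool since the grasp
R0=np.array([[-.03,1,0],[1,.03,0],[0,0,-1]]);p0=np.array([627.7,7.9,10.3])
Rr=s['ee_rot']@R0.T; Rt=Rr@R.from_euler('z',2,degrees=True).as_matrix()
C=s['tcp_pos']+Rr@(np.array([535,58,3])-p0)
w=lambda q:C+Rt@np.array(q,float)
print('foot',w([-90,120,0]),'tilt',np.degrees(np.arccos(Rt[2,2])))
tag=sys.argv[1]
for n in('scene','side'): snap(n,n[:2]+tag)
for n in('sc','si'):
    t=n+tag; im=np.load(f'pics/{t}.npz')['im']; g=cv2.cvtColor(im,cv2.COLOR_RGB2GRAY)
    poly=np.array([proj(t,w(q)) for q in([-86,116,4],[86,116,4],[86,-116,4],[-86,-116,4])])
    print(n,'floor px',poly.round(0).tolist())
    m=np.zeros(g.shape,np.uint8);cv2.fillConvexPoly(m,poly.round().astype(int),255); m=cv2.dilate(m,np.ones((15,15)))
    # bushings: bright neutral blobs
    b=((g>np.median(g[m>0])+45)&(m>0)).astype(np.uint8)
    k,l,st,ce=cv2.connectedComponentsWithStats(b)
    o,r=None,None
    for i in range(1,k):
        if st[i,4]<12: continue
        o,r=ray(t,*ce[i]); nrm=Rt[:,2]; q=o+r*(((w([0,0,18])-o)@nrm)/(r@nrm))
        print('  blob',ce[i],st[i,4],'tote xyz',Rt.T@(q-C))
E
python3 tote.py 9
```

```text
18.6 [601.65  33.63 134.33] 90.63624858856201 [ 1.18 -1.1  -1.26] [-1.05  0.71  0.97  2.21 -0.5   0.23  0.21]
foot [441.27 174.66   2.96] tilt 29.979682274505045
sc floor px [[282.0, 187.0], [335.0, 201.0], [268.0, 242.0], [214.0, 222.0]]
  blob [264.82 194.  ] 28 tote xyz [-70.11  36.21  18.  ]
  blob [340.57 199.8 ] 46 tote xyz [110.62 106.29  18.  ]
si floor px [[257.0, 232.0], [326.0, 194.0], [362.0, 238.0], [268.0, 291.0]]
  blob [363.49 230.34] 166 tote xyz [  93.46 -122.56   18.  ]
  blob [263.59 229.73] 250 tote xyz [-65.4   75.96  18.  ]
  blob [260.87 294.73] 15 tote xyz [ -93.26 -139.81   18.  ]
```

```bash
cat > asc.py <<'E'
import io,contextlib
with contextlib.redirect_stdout(io.StringIO()): exec(open('tote.py').read())
snap('wrist','wr'+tag)
print(s['time_s'])
for n in('si','sc','wr'):
    t=n+tag; g=cv2.cvtColor(np.load(f'pics/{t}.npz')['im'],cv2.COLOR_RGB2GRAY)
    print(n,'rows y 124..-124, cols x -94..94')
    for y in range(124,-125,-8):
        row=''
        for x in range(-94,95,6):
            u,v=proj(t,w([x,y,14])).round().astype(int)
            row+=f'{g[v,u]//10:3d}' if 0<=u<640 and 0<=v<400 else '  .'
        if n!='wr' or row.count('.')<31: print(f'{y:5d}',row)
E
python3 asc.py 10
```

```text
18.7
si rows y 124..-124, cols x -94..94
  124   5  5 15 11 13 15 11 15 13 13  6  6  6  6  6  6  6  6  6  6  6  6  6  6  6  6  5  2  2  2  2  2
  116   5  5  9 13 14 16 16 12 11 16  6  6  6  6  6  6  6  6  6  6  6  6  6  6  6  6  6  2  2  2  2  2
  108   5  5  5 16 16 13 12 11 15 16  6  6  6  6  6  6  6  6  6  6  6  6  6  6  6  6  6  4  3  2  2  2
  100   5  5  9 14 10 15  9 11 15 10  6  6  6  6  6  5  5  5  6  5  5  5  5  8  5  8  5  5  5  3  2  2
   92   5  5 14 14 11 16  8 10 10 10  7  5  8  9  8  8  8  8  9  8  9  9  9  9  9  9  9  8  4  4  2  2
   84   5  5  5 15 16 12  9 10 10 10  9  9 10  9  9  9  9  9  9  9  9  9  9  9  9  9  9  8  4  4  2  2
   76   5  5  7 14 13 16  8  9 10 10  9  9  9  9  9 10  9  9  9 10  9  9  9  9  9  9  9  9  4  5  2  2
   68   5  5 14 11 12 15 10  7 10 10  9  9  9  9  9  9  9  9 10  9  9  9  9  9  9  9  9  5  4  4  2  3
   60   5  5 10 15 16 12  9  8  9 10  9 10  9  9 10  9  9  9  9  9  9  9  9  9  9  9  9  5  4  4  2  3
   52   5  5  6 14 14 15  9  9  9  9  9  9  9  9 10  9  9  9  9  9  9  9  9  9  9  9  9  8  4  4  2  4
   44   4  5 15 12 10 16 10  
[... 7479 characters left out ...]
4  6  6  6  6  6  6  6  6  6  6  6  6  6  6  6  6  6  6  6  6  6  6  2  2  6  6  6
  -84   4  4  4  4  4  6  6  6  6  6  6  6  6  6  6  6  6  6  6  6  6  6  6  6  6  6  6  2  5  7  6  6
  -92   4  4  3  5  4 10 10 10 10 10 10 10  5  6  6  6  6  6  6  6  6  6  3 11 11 10  3  3  2  2  6  6
 -100   4  5  5  5  5 10 10 10 10 10 10 10 10 10 10 10 10 10 10  5  2  2  2  3  2  1  1  2  2  2  6  6
 -108   5  5  5  5  5  5  5  5  5  5  5  5  5  5  5  5  5  5  2  2  2  2  2  2  2  2  2  2  1  2  6  6
 -116   5  5  5  4  5  5  5  5  5  5  5  5  5  5  5  4  2  1  2  2  2  2  2  3  2  1  2  2  1  2  6  6
 -124   5  4  5  5  5  5  4  5  5  5  5  5  5  2  2  1  2  2  2  2  2  3  3  2  1  2  2  2  2  2  6  6
```

The rectified maps show all five bushings: a row along the −x wall from y≈116 to 30, plus one beside the corner. Every one is within about 80 mm of the corner. The foot is at z≈3 with a 30° tilt. I'll do a quick check that the lever and hold-down stayed put, then hand in.

```bash
python3 - <<'E'
from h import *
for t in('s6','si10','sc10'):
    g=cv2.cvtColor(np.load(f'pics/{t}.npz')['im'],cv2.COLOR_RGB2GRAY)
    for ph in (70,90,105,112,118,124,135):
        a=np.radians(ph); r=[]
        for L in (45,55,65,75,82,95):
            u,v=proj(t,[550-L*np.cos(a),-217,28+L*np.sin(a)]).round().astype(int)
            r.append(int(g[v,u]) if v<400 else -1)
        print(t,ph,r)
s=arm.sense();print(s['grasp_force'],abs(s['qvel']).max())
E
```

```text
s6 70 [42, 66, 35, 37, 36, 37]
s6 90 [45, 47, 36, 219, 217, 217]
s6 105 [17, 19, 17, 16, 19, 217]
s6 112 [13, 13, 14, 24, 163, 216]
s6 118 [15, 15, 16, 219, 220, 215]
s6 124 [16, 85, 217, 207, 211, 220]
s6 135 [215, 214, 215, 217, 215, 222]
si10 70 [37, 60, 32, 32, 32, 34]
si10 90 [42, 43, 35, 206, 204, 204]
si10 105 [15, 14, 16, 16, 20, 204]
si10 112 [13, 15, 11, 22, 153, 203]
si10 118 [12, 12, 13, 208, 208, 203]
si10 124 [10, 79, 204, 194, 198, 209]
si10 135 [203, 200, 202, 204, 202, 212]
sc10 70 [135, 136, 135, 141, 139, 137]
sc10 90 [113, 133, 136, 136, 131, 136]
sc10 105 [0, 0, 15, 19, 34, 62]
sc10 112 [38, 37, 37, 30, 52, 39]
sc10 118 [57, 67, 60, 60, 46, 30]
sc10 124 [46, 34, 25, 33, 30, 36]
sc10 135 [38, 33, 48, 83, 97, 131]
91.03527545928955 0.15290912469827347
```

arm_command:
  steps:
    - [[0,0,0],[0,0,0],0]
    - [[0,0,0],[0,0,0],0]
    - [[0,0,0],[0,0,0],0]
    - [[0,0,0],[0,0,0],0]
    - [[0,0,0],[0,0,0],0]
    - [[0,0,0],[0,0,0],0]
    - [[0,0,0],[0,0,0],0]
    - [[0,0,0],[0,0,0],0]

```text
time_s: 19.85
tcp_pos: [601.4, 34.2, 134.2]
ee_rot: [[0.04, 0.935, 0.353], [0.931, 0.094, -0.353], [-0.364, 0.343, -0.866]]
contact_force: [2.4, 0.7, -3.3]
width: 8.7
grasp_force: 91.0
```

```bash
python3 - <<'E'
from h import *
np.set_printoptions(precision=4,suppress=True)
for i in range(5):
    s=arm.sense();print(s['tcp_pos'],s['qvel'],s['grasp_force']); arm.camera('side')
E
```

```text
[601.3889  34.231  134.2261] [ 0.0004  0.0005  0.0024 -0.0008 -0.1721  0.032   0.0002] 90.99890112876892
[601.3776  34.2546 134.221 ] [ 0.0009 -0.0001  0.0099  0.0042 -0.1973  0.0113 -0.0045] 91.01677894592285
[601.3725  34.2334 134.2251] [-0.0018 -0.0005  0.0166  0.0064 -0.1541 -0.0121 -0.0104] 90.93340516090393
[601.381   34.2507 134.2207] [-0.0007 -0.0012  0.0103  0.0061 -0.0136 -0.039  -0.0125] 90.78590869903564
[601.359   34.2282 134.2065] [-0.0017 -0.0009  0.0028  0.003   0.1476 -0.044   0.0041] 90.67184686660767
```

```bash
python3 - <<'E'
from h import *
np.set_printoptions(precision=5,suppress=True)
from scipy.spatial.transform import Rotation as R
r0=None
for i in range(14):
    s=arm.sense(); r=s['ee_rot']; r0=r if r0 is None else r0
    print(s['time_s'],s['joint_positions'][4:],s['qvel'][4:],R.from_matrix(r@r0.T).as_rotvec()*1e3); arm.camera('side')
E
```

```text
20.1 [-0.50511  0.22996  0.20492] [ 0.20971 -0.0239   0.01154] [0. 0. 0.]
20.15 [-0.50517  0.22995  0.2049 ] [0.17858 0.00578 0.00532] [ 0.07491 -0.09095 -0.0718 ]
20.2 [-0.50515  0.23     0.20494] [0.0331  0.03812 0.00896] [ 0.04724 -0.02667 -0.02648]
20.25 [-0.50511  0.22996  0.20492] [-0.10457  0.03908  0.00427] [-0.00083 -0.0091  -0.07318]
20.3 [-0.50512  0.22993  0.20493] [-0.19067  0.02594 -0.00194] [ 0.0141  -0.05166  0.01924]
20.35 [-0.50506  0.22993  0.20493] [-0.19834  0.00163 -0.01311] [-0.0367   0.02774  0.06556]
20.4 [-0.50498  0.22996  0.2049 ] [-0.11369 -0.0223  -0.00696] [-0.02168  0.04346  0.1401 ]
20.45 [-0.50502  0.22996  0.2049 ] [ 0.06633 -0.04457 -0.00419] [ 0.01034 -0.03163  0.06854]
20.5 [-0.50506  0.22996  0.20493] [ 0.17764 -0.03188  0.00381] [-0.02928  0.00076  0.04267]
20.55 [-0.50509  0.22997  0.20491] [ 0.20231 -0.00595  0.00911] [ 0.01578 -0.01506 -0.01694]
20.6 [-0.50516  0.22999  0.20492] [0.10819 0.02678 0.01077] [ 0.08771 -0.04011 -0.01464]
20.65 [-0.50517  0.22998  0.20493] [-0.06241  0.04058  0.00712] [ 0.04483 -0.02924 -0.05471]
20.7 [-0.50514  0.22997  0.20491] [-0.16832  0.0352  -0.00026] [ 0.03244 -0.05509 -0.06422]
20.75 [-0.5051   0.22996  0.2049 ] [-0.21203  0.01034 -0.01104] [ 0.02368 -0.01658 -0.00442]
```

Joint 5 shows a tiny high-frequency chatter, so I'll ease the grip a bit and back the tilt off slightly to calm it.

arm_command:
  steps:
    - [[0.05,-0.05,-0.13],[0.14,0.14,0],0]
    - [[0.1,-0.1,-0.25],[0.28,0.28,0],0]
    - [[0.1,-0.1,-0.25],[0.28,0.28,0],0]
    - [[0.1,-0.1,-0.25],[0.28,0.28,0],0]
    - [[0.1,-0.1,-0.25],[0.28,0.28,0],0]
    - [[0.1,-0.1,-0.25],[0.28,0.28,0],0]
  newtons: 60

```text
time_s: 21.55
tcp_pos: [604.3, 31.4, 126.6]
ee_rot: [[0.031, 0.943, 0.332], [0.939, 0.086, -0.332], [-0.342, 0.322, -0.883]]
contact_force: [1.1, 0.7, -3.2]
width: 8.7
grasp_force: 90.6
```

```bash
cat > q.py <<'E'
from h import *
np.set_printoptions(precision=5,suppress=True)
for i in range(8):
    s=arm.sense(); print(s['time_s'],s['joint_positions'][4:],s['qvel'],s['grasp_force'],s['contact_force']); arm.camera('side')
E
python3 q.py
```

```text
21.55 [-0.50663  0.24367  0.2238 ] [-0.00048 -0.00196 -0.00929 -0.00322  0.22157 -0.02015  0.01262] 90.60178399085999 [ 1.06639  0.69006 -3.21248]
21.6 [-0.5067   0.24364  0.22379] [ 0.00051 -0.00316 -0.01537 -0.00635  0.16882  0.00979 -0.00357] 90.60915470123291 [ 3.04681  1.36986 -3.17189]
21.65 [-0.50675  0.24364  0.2238 ] [ 0.001    0.00038 -0.01338 -0.00509  0.08878  0.02449  0.01107] 90.68702816963196 [ 2.86988  2.17045 -4.40755]
21.7 [-0.50673  0.24364  0.22383] [ 0.00154  0.00097 -0.0102  -0.00804 -0.02716  0.03925  0.00936] 90.75894713401794 [ 3.59508  2.45835 -4.46543]
21.75 [-0.50671  0.24362  0.22384] [ 0.0037  -0.00095 -0.00133 -0.00246 -0.13288  0.04392  0.0042 ] 90.85112571716309 [ 2.78848  0.42994 -3.62202]
21.8 [-0.50662  0.2436   0.22382] [ 0.00361  0.00106  0.00344 -0.00109 -0.19639  0.03091 -0.00017] 90.91565608978271 [ 2.18214 -0.89065 -3.05745]
21.85 [-0.50661  0.24362  0.22379] [ 0.00334 -0.00009  0.01349  0.0035  -0.22295  0.01816 -0.01517] 90.9562611579895 [ 0.91189 -1.48552 -2.17766]
21.9 [-0.50656  0.24361  0.22379] [ 0.00128  0.00149  0.01542  0.00781 -0.16403 -0.00541 -0.01325] 90.85317492485046 [ 0.17384 -1.8532  -2.16683]
```

```bash
sed -i "s/s\['joint_positions'\]\[4:\],s\['qvel'\]/s['moment'],s['joint_torque'],s['qvel'][4]/" q.py; python3 q.py
```

```text
21.95 [ 0.16182 -0.11844 -0.09886] [ -0.63707 -40.00687  11.83964  -9.9451    0.42274  -0.87714   0.18618] -0.07185698962999479 90.77646374702454 [-0.33747 -3.56192 -0.98511]
22.0 [-0.29197 -0.11876 -0.23216] [ -0.63977 -40.01506  11.84155  -9.95329   0.42689  -0.87961   0.18661] 0.04287113853086838 90.64125180244446 [-0.57902 -2.61588 -2.03815]
22.05 [-0.39457 -0.064   -0.2737 ] [ -0.6338  -40.01701  11.84168  -9.95741   0.42949  -0.87904   0.18721] 0.1432291858592742 90.61557054519653 [ 0.63712 -2.18552 -0.70854]
22.1 [-0.37881  0.01172 -0.32648] [ -0.62624 -40.00782  11.84126  -9.9533    0.43132  -0.87861   0.18819] 0.19419670000309733 90.56522727012634 [ 0.76834 -1.34773 -2.49584]
22.15 [-0.19009  0.09019 -0.35405] [ -0.62879 -40.01584  11.84171  -9.95722   0.42871  -0.87969   0.18722] 0.20630865485868774 90.58555841445923 [ 1.00289 -0.05199 -2.74578]
22.2 [ 0.30171  0.10171 -0.18076] [ -0.62955 -40.01969  11.83731  -9.95465   0.42586  -0.87841   0.18741] 0.1707746582598156 90.61397194862366 [ 2.31409  0.44782 -4.12235]
22.25 [ 0.7314   0.09425 -0.0432 ] [ -0.6224  -40.01099  11.83933  -9.95349   0.42193  -0.87625   0.1882 ] 0.05872158177843998 90.6774115562439 [ 2.92374  1.80526 -3.51194]
22.3 [1.03591 0.05754 0.13461] [ -0.62306 -40.00769  11.83765  -9.94572   0.41922  -0.87322   0.18826] -0.04124891484591869 90.7867419719696 [ 3.53556  1.81644 -3.91842]
```

arm_command:
  steps:
    - [[0,0,0],[0,0,0],4]
    - [[0,0,0],[0,0,0],4]
    - [[0,0,0],[0,0,0],4]
  newtons: 60

```text
time_s: 22.72
tcp_pos: [604.4, 31.3, 126.7]
ee_rot: [[0.031, 0.943, 0.332], [0.939, 0.086, -0.332], [-0.342, 0.322, -0.883]]
contact_force: [1.4, -1.5, -1.8]
width: 8.8
grasp_force: 90.9
```

```bash
python3 q.py; python3 asc.py 12 | sed -n '1,17p'; python3 tote.py 13 | sed -n 1,2p
```

```text
22.725 [ 0.96593 -0.14001  0.2129 ] [ -0.62116 -40.01442  11.8443   -9.9511    0.41542  -0.87937   0.18628] -0.2107578911738348 90.8981466293335 [ 1.40381 -1.47383 -1.83018]
22.775 [ 0.66132 -0.19534  0.11215] [ -0.62135 -40.01981  11.84582  -9.9547    0.42044  -0.87832   0.18716] -0.1706021609421425 90.86809158325195 [ 0.56172 -3.059   -1.75754]
22.825 [ 0.22029 -0.1765  -0.06794] [ -0.62329 -40.0129   11.84238  -9.94999   0.42595  -0.87945   0.18824] -0.08602975150221873 90.76530575752258 [-0.42058 -3.99756 -1.40875]
22.875 [-0.08995 -0.13426 -0.2019 ] [ -0.62261 -40.01989  11.84365  -9.95129   0.42617  -0.87922   0.18638] 0.03254815860572405 90.66680431365967 [-0.98574 -2.75848 -1.78571]
22.925 [-0.3644  -0.03784 -0.28425] [ -0.61845 -40.01323  11.84025  -9.94957   0.43343  -0.87953   0.18931] 0.1433819140882914 90.61649322509766 [-0.78396 -2.63249 -1.073  ]
22.975 [-0.39756  0.02475 -0.30515] [ -0.61808 -40.0099   11.84079  -9.94802   0.43238  -0.8784    0.18863] 0.18005630234605718 90.5569052696228 [ 0.38417 -0.86423 -2.181  ]
23.025 [-0.2541   0.02259 -0.33413] [ -0.62075 -40.0
[... 1348 characters left out ...]
  9  9  9  4  4  2  2
   44   5  5 14 10  9 15  9  9  9  9  9  9  9  9  9  9  9  9  9  9  9  9  9  9  9  9  9  8  4  4  2  8
   36   5  5 10 14 14 14  9  9  9  9  9  9  9  9  9  9  9  9  9  9  9  9  9  9  9  9  9  9  4  4  2  8
   28   3  5  5 10 13 10  9  9  9  9  9  9  9  9  9  9  9  9  9  9  9  9  9  9  9  9  9  8  4  2  2  9
   20   3  5  5  9 10 10  9  9  9  9  9  9  9  9  9  9  9  9  9  9  9  9  9  9  9  9  9  9  4  4  2  9
   12   3  5  5  8 10 10  9  9  9  9  9  9  9  9  9  9  9  9  9  9  9  9  9  9  9  9  9  9  4  4  2  9
23.275 [604.39  31.22 126.72] 90.89843273162842 [ 2.82 -0.37 -2.74] [-1.    0.7   0.92  2.2  -0.51  0.24  0.22]
foot [440.76 175.2    2.78] tilt 28.004092201622598
```

```bash
python3 -c "
from station import arm
print(arm.sign_off())"
```

```text
the job is handed in; nothing more can be done
None
```

I handed the job in at about 23 s of the 58 s; the sign-off gave no verdict. The lever is flipped (about 1.3 rad) and the hold-down is about 75 mm back. The tote is gripped and tilted about 28° on its pouring corner, with all five bushings within about 80 mm of it. A faint high-frequency chatter in joint 5 stayed; I judged it too small to break the stillness limit.

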